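# Swab into the vial, then hold the vial at a slant

### The arm

A 6-joint arm with a two-finger parallel gripper is mounted at the origin on the work surface. World frame = base frame: x ahead of the robot, y to its left, z up, the work surface at z = 0. Lengths are in m, angles in rad, forces in N, time in s.
With the tool pointing down it reaches from about 0.35 to 0.775 m from the base axis. Payload 5.5 kg.
Tool frame: the origin (TCP) lies at the very end of the fingers, on their centre line; the grasp point (between the pads) lies 19 mm behind it; z points along the fingers, y is the line along which they close (so a half turn about z gives the same grasp; the last joint's range is limited). The gripper opens to 85 mm and grips with 20 to 120 N. Pads are 22 mm wide; open, the fingers measure 114 mm over their backs; the gripper's body (76 mm by 85 mm) begins 54 mm behind the grasp point. The pads swing forward as they close: fully open they stand 13 mm farther back than shut.
Start: joints at [1.206, 0.313, 0.046, 1.304, 0, 1.431], TCP at [0.128, 0.561, 0.231] pointing down, gripper open.
Joint ranges: [-2.76, 2.76], [-0.86, 1.69], [-1.03, 1.26], [-2.2, 2.34], [-1.47, 1.5], [-3.14, 3.14]. Speed limits (rad/s): [2.57, 2.57, 3.14, 3.14, 3.14, 3.14].

### API

Orientations are given as a unit quaternion [w, x, y, z].
In Python, from workcell import env, cams, ticket, spotter gives the robot as it stands.
- The arm moves only by the tool jog_arm, never from a script. Its argument "increments" is a list that holds one entry, the list of rows, each a list of 7 numbers: the shift along the tool's x, y, z in units of 0.25 m (1.0 is 0.25 m), then the turn, a rotation vector about the tool's x, y, z in units of 180 degrees (1.0 is 180 degrees), then the closure in counts, from 0 (fully open) to 255 (shut). A call has 1 to 20 rows; each row shifts and turns the commanded pose from where the row before left it, along the tool's axes as they then stand; what a row does not reach is not made up. A row lasts 1/10 s, in which the tool goes at most 50 mm and 8.59 degrees, less where a joint would pass 70% of its speed; a pose out of reach is approached as far as the arm can. A call with a number of a shift or a turn outside -1 to 1 is refused whole. A call with a gripper value outside its range is refused whole. The fingers move at their own pace and stop on an object; "force" is the grip in N (left out, the last holds). Time passes only in rows, so rows that do not move let the fingers close. It gives the time, the measured TCP pose, the force, the opening and the grip force at its end, in the units of the state.
- env.get_state(): the state, without advancing time (a new reading comes with each control period).
- cams.read_camera(name): name is "scene" or "side" or "wrist"; returns a dict with "pixels" (480x640x3 uint8, red, green, blue), "fx", "fy", "cx", "cy" (pixels), "xyz" and "attitude" of the camera in the world; the wrist camera has in their place "mount" (4x4, takes a point from camera to tool coordinates, whose origin is the TCP and whose axes are the flange's). Camera axes: x right, y down, z forward; pixel columns grow to the right and rows downward; lengths in m; the calibration is good to about 2 mm. The wrist camera is an equidistant fisheye: a pixel r from the principal point sees the ray r / f radians off the axis. A picture is of the moment at which its call begins: read the wrist's pose just before it. There is no depth.
- ticket.hand_in(): hands the job in; it is judged then, once.
Trained networks look in the newest picture that a camera, given by its name, has taken for a name from the list of things; names that differ only in an ending like _2 or _b are one class to them, and where a whole thing is asked for, a point or a joint stands for the part that bears it (a point fixed in the world has none). Each returns a list of dicts, best first, with "conf" (0 to 1); they miss things now and then, are a little off and sometimes report something else, mostly with a low value. They report only what shows in the picture. A call takes as long as a camera call. They do not tell look-alikes from the thing itself.
- spotter.find_in(target, camera): "uv" ([column, row] in pixels, amid what is visible of it).
- spotter.cut_out(target, camera): "region" (480x640 bool, what is visible of it) and "uv" ([column, row] in pixels, amid what is visible of it).
- spotter.landmark_of(target, camera): "uv" ([column, row] in pixels: a listed point, or the origin of a listed thing).
The state is a dict: "clock": time; "joint_pos": joint angles; "qvel": joint speeds; "tau": joint torques, N m; "tcp_pos": TCP position; "orientation": TCP orientation; "wrist_force": force on the tool from outside, world axes, zero at the start; "ft_torque": the same for the moment, N m; "finger_gap": finger opening in m; "grip_force": force on a finger pad.
Only numpy, scipy, OpenCV 4.12 (cv2) and the standard library are available. Lean on these libraries where they do the work, as an engineer would, in place of code of your own. Each camera call takes 0.05 s, during which the arm holds its last target. There are 200 camera calls.

### The job

For the residue check, take the swab out of its stand and push it down into the one open vial in the rack until its head sits on the vial's rim. Then draw that vial, with the swab in it, out of the rack, lean it to about half-way between upright and lying (about 45 degrees, rim end up, any direction), and finish while holding it still like that in the gripper, its lower end at least 12 cm above the bench: do not put it down or let go. Leave the capped vials, the probe and everything else standing where they are.

Things in the scene. Friction and masses are not known exactly. Their poses are not given: they have to be found in the camera images.
- rack: Fixed aluminium block 56 x 180 x 50 mm (x, y, z) with three round 26 mm holes, 40 mm deep, in a row along its y axis 60 mm apart (at y = -60, 0, +60 mm). Origin at the centre of its underside, on the bench. A vial stands in each hole; which hole holds the open one varies.
- stand: Fixed grey plastic block 56 x 116 x 50 mm (x, y, z) with two 9.5 mm holes, 40 mm deep, along its y axis at y = -35 and +35 mm. Origin at the centre of its underside, on the bench. The swab stands in one hole and the steel probe in the other.
- swab_mid (a point): Loose white plastic swab, 20 g, 103 mm long: an 8 mm rod 75 mm long with a chamfered tip and above it a round head 16 mm across, 28 mm long. Point on its axis half-way up (51.5 mm above the tip, 23.5 mm below the head's underside); z points to the head. Starts upright in the stand, tip on the hole's bottom 10 mm above the bench. Fully home, the point lies 21.5 mm above the vial's.
- vial_mid (a point): The open vial: loose white tube, 40 g, 24 mm outside, 90 mm high, its top 12 mm a grey collar (also 24 mm outside) with a 12 mm round opening; 18 mm bore below, floor 5 mm thick. Point on its axis half-way up (45 mm below the rim); z points to the rim. Starts upright in the rack, foot 10 mm above the bench, rim 50 mm above the rack. The swab's head, when home, rests on the rim.
- capped_a_mid (a point): A closed vial in the rack, to be left alone: 24 mm across, 108 mm high in all, with a grey screw cap 28 mm across and a knob on top, so it stands 18 mm taller than the open one. Point half-way up its axis.
- capped_b_mid (a point): The other closed vial in the rack, to be left alone, like the first. Point half-way up its axis.
- probe_mid (a point): Slim steel dental probe, 8 mm thick, 113 mm long, standing in the stand's other hole, to be left alone. Point on its axis 51.5 mm above its lower end.
- flask: Bystander: amber bottle 60 mm across, 130 mm high. Origin at the centre of its underside.
- jar: Bystander: steel bowl 70 mm across, 60 mm high. Origin at the centre of its underside.
- tray: Bystander: shallow steel tray 100 x 140 x 22 mm. Origin at the centre of its underside.
- brush: Bystander: cleaning brush 140 mm long lying on the bench. Origin near its middle, underside.
Not all that is in view belongs to the job. What is shaped like the part that bears vial_mid but black or yellow is not meant.

How it is judged:
On the way, in this order (a step that is already met when the one before it is completed fails the run):
1. the swab is fully home in the open vial, which still stands in the rack (x of swab_mid in the frame of vial_mid between -0.006 and 0.006 m and y of swab_mid in the frame of vial_mid between -0.006 and 0.006 m and z of swab_mid in the frame of vial_mid between 0.015 and 0.0265 m and angle between the z axis of swab_mid and the z axis of vial_mid, either way round below 0.15 rad and height (world z) of vial_mid below 0.062 m and angle between vial_mid's own z axis and vertical below 0.2 rad), for 0.2 s.
2. the vial is drawn out of the rack with the swab in it (x of swab_mid in the frame of vial_mid between -0.006 and 0.006 m and y of swab_mid in the frame of vial_mid between -0.006 and 0.006 m and z of swab_mid in the frame of vial_mid between 0.015 and 0.0265 m and angle between the z axis of swab_mid and the z axis of vial_mid, either way round below 0.15 rad and height (world z) of vial_mid above 0.1 m and contact force between the fingers and vial above 0.5 N), for 0.1 s.
At the end, for the whole second after the job is handed in: The gripper's fingers hold the open vial still, its middle at least 140 mm above the bench, leaning 32 to 58 degrees from upright with the rim end up, touching neither rack nor stand, and the swab is home in it (head within 5 mm of the rim, axes within 8 degrees) (x of swab_mid in the frame of vial_mid between -0.006 and 0.006 m and y of swab_mid in the frame of vial_mid between -0.006 and 0.006 m and z of swab_mid in the frame of vial_mid between 0.015 and 0.0265 m and angle between the z axis of swab_mid and the z axis of vial_mid, either way round below 0.15 rad and height (world z) of vial_mid above 0.14 m and angle between vial_mid's own z axis and vertical between 0.55 and 1.02 rad and contact force between the fingers and vial above 0.5 N and contact force between vial and rack below 0.05 N and contact force between vial and stand below 0.05 N and linear speed of vial below 0.03 m/s and angular speed of vial below 0.2 rad/s); the arm keeps its last pose, push and grip.
It fails at once if a capped vial, the probe or another bystander is moved more than 25 mm or knocked over (distance of any of capped_a_mid, capped_b_mid, probe_mid, flask, jar, tray, brush from where it was at the start of the episode above 0.025 m or angle between any of capped_a_mid, capped_b_mid, probe_mid, flask's own z axis and vertical above 0.6 rad).
It also fails if it takes over 61 s, if anything falls off the work surface, if the arm or the gripper's body presses on something with over 40 N, if the wrist force passes 120 N, or if a joint passes its speed limit or range.

## Working session

There is one attempt and no reset: what is moved stays moved. The work goes in short steps, Python scripts to look and compute and a tool call to move; the robot and the scene stay as the last step left them, time stands still between calls to the robot, and variables do not carry over. Pictures are saved under pics/ and viewed, at most 10 in all, crops included, and the job is handed in when it is done.

Besides the shell and the picture viewer there is one more tool, called after "Request:" as name(argument=value, ...), one argument or row to a line, values as JSON. jog_arm: Moves the arm, as the interface text tells. Shifts and turns lie within -1 to 1; 1 stands for 0.25 m of shift or 180 degrees of turn. Its arguments: {"type":"object","properties":{"increments":{"type":"array"},"force":{"type":"number"}},"required":["increments"]}

```bash
mkdir -p pics; ls; cat > h.py <<'E'
import numpy as np, cv2
from workcell import env, cams, ticket, spotter
from scipy.spatial.transform import Rotation as R
def q2R(q): return R.from_quat([q[1],q[2],q[3],q[0]]).as_matrix()
def cam(name):
    s=env.get_state(); c=cams.read_camera(name)
    if 'mount' in c:
        M=np.array(c['mount']);T=np.eye(4);T[:3,:3]=q2R(s['orientation']);T[:3,3]=s['tcp_pos']
        W=T@M; c['R']=W[:3,:3];c['o']=W[:3,3];c['fish']=True
    else:
        a=np.array(c['attitude']);c['R']=a if a.shape==(3,3) else q2R(a);c['o']=np.array(c['xyz']);c['fish']=False
    return c
def ray(c,uv):
    x=(uv[0]-c['cx'])/c['fx'];y=(uv[1]-c['cy'])/c['fy']
    if c['fish']:
        r=np.hypot(x,y);k=np.sin(r)/max(r,1e-9);d=np.array([x*k,y*k,np.cos(r)])
    else: d=np.array([x,y,1.]);d/=np.linalg.norm(d)
    return c['R']@d
def atz(c,uv,z):
    d=ray(c,uv);return c['o']+d*(z-c['o'][2])/d[2]
def proj(c,p):
    q=c['R'].T@(np.array(p)-c['o'])
    if c['fish']:
        rr=np.hypot(q[0],q[1]);t=np.arctan2(rr,q[2]);k=t/max(rr,1e-9);x,y=q[0]*k,q[1]*k
    else:x,y=q[0]/q[2],q[1]/q[2]
    return np.array([c['cx']+c['fx']*x,c['cy']+c['fy']*y])
def save(c,name): cv2.imwrite('pics/'+name,c['pixels'][:,:,::-1])
def tri(obs):
    A=np.zeros((3,3));b=np.zeros(3);L=[]
    for c,uv in obs:
        d=ray(c,uv);P=np.eye(3)-np.outer(d,d);A+=P;b+=P@c['o'];L.append((c['o'],d))
    p=np.linalg.solve(A,b);return p,[np.linalg.norm(np.cross(p-o,d)) for o,d in L]
E
cat > a.py <<'E'
from h import *
np.set_printoptions(precision=4,suppress=True)
s=env.get_state();print(s)
for n in ['scene','side','wrist']:
    c=cam(n);save(c,n+'0.png');print(n,c['o'],c['R'].tolist(),c['fx'],c['cx'],c['cy'])
    for t in ['rack','stand','swab_mid','vial_mid','capped_a_mid','probe_mid','flask','jar','tray','brush']:
        z={'swab_mid':.0615,'vial_mid':.055,'capped_a_mid':.064,'probe_mid':.0615}.get(t,0)
        print(t,[(np.round(d['uv']).astype(int).tolist(),round(d['conf'],2),atz(c,d['uv'],z)[:2].round(3).tolist()) for d in spotter.landmark_of(t,n)[:5]])
E
python3 a.py; python3 -c "
import cv2,numpy as np
a=[cv2.imread(f'pics/{n}0.png') for n in ('scene','side')]
cv2.imwrite('pics/both.png',cv2.resize(np.vstack(a),(400,600)))"
```

```text
pics
{'clock': 0.0, 'joint_pos': array([ 1.2064,  0.314 ,  0.045 ,  1.3036, -0.    ,  1.4312]), 'qvel': array([-0.0001,  0.0015,  0.0002,  0.0007,  0.0003,  0.0006]), 'tau': array([ -0.0008, -48.0624,  29.8537,   0.0194,  -0.0001,  -0.    ]), 'tcp_pos': array([0.128 , 0.56  , 0.2304]), 'orientation': array([-0.0002,  0.1122,  0.9937, -0.0009]), 'wrist_force': array([-0.2662, -0.4307, -0.9627]), 'ft_torque': array([0.0036, 0.0021, 0.0287]), 'grip_force': 0.0, 'finger_gap': 0.08546652226362203}
scene [ 1.2412 -0.3319  0.8381] [[0.4333847056951637, 0.640518296758024, -0.6339668827215788], [0.9010958976027149, -0.319127404318622, 0.2935709167073879], [-0.01427866215979795, -0.6984941025742869, -0.7154733457480213]] 548.5481663055704 317.29271094526666 239.35574632706323
rack [([393, 224], 0.59, [0.531, 0.18])]
stand [([252, 270], 0.64, [0.517, -0.145])]
swab_mid [([230, 255], 0.6, [0.515, -0.183])]
vial_mid [([346, 195], 0.77, [0.454, 0.103]), ([325, 223], 0.56, [0.512, 0.024]), ([369, 218], 0.54, [0.539, 0.113])]
capped_a_mid [([397, 203], 0.74, [0.533, 0.183])]
probe_mid [([267, 247], 
[... 815 characters left out ...]
 190], 0.76, [0.532, 0.168]), ([334, 294], 0.23, [0.503, -0.214])]
probe_mid [([328, 261], 0.4, [0.525, -0.114])]
flask [([404, 230], 0.66, [0.743, 0.031])]
jar [([344, 168], 0.88, [0.721, 0.369])]
tray [([493, 347], 0.82, [0.734, -0.348])]
brush [([291, 202], 0.29, [0.54, 0.231])]
wrist [0.0562 0.577  0.3728] [[0.22286802548510273, 0.933304783796844, 0.2815528791511438], [0.9748486204979578, -0.21340046189804265, -0.06426826569101785], [0.00010163464382431904, 0.28879477731362985, -0.9573910205693237]] 371.64829954431775 319.8404576084824 243.9381637000653
rack []
stand []
swab_mid []
vial_mid []
capped_a_mid []
probe_mid []
flask []
jar []
tray []
brush [([190, 375], 0.41, [0.301, 0.349])]
```

View pics/scene0.png

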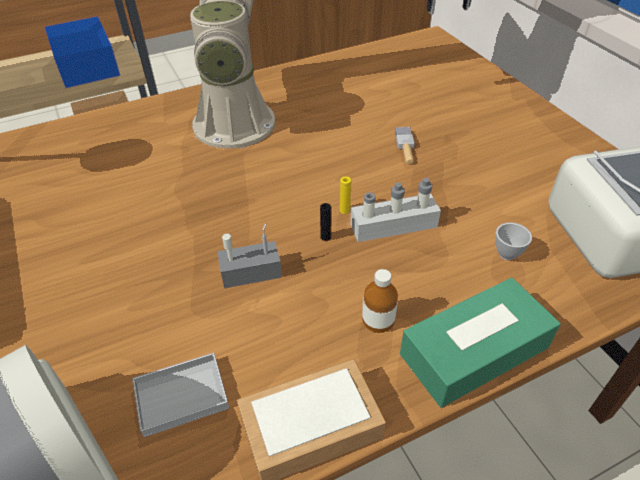

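View pics/side0.png

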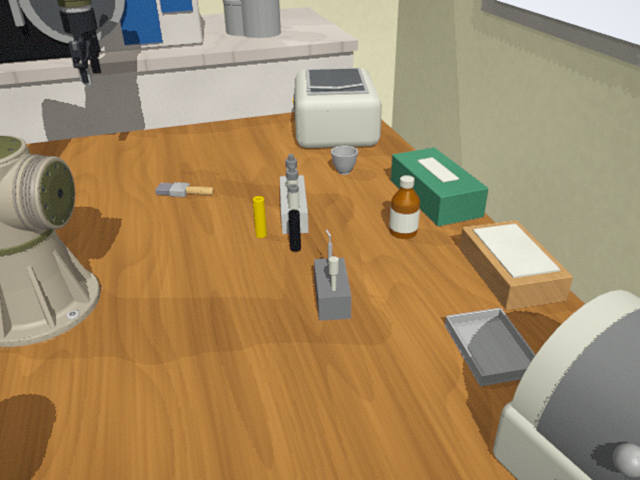

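The scene view shows the rack with three vials at about (369,205), (397,195) and (425,190). Free-standing tubes, black (325,222) and yellow (346,195), are look-alikes. The stand has the white swab at (228,243) and the thin probe at (265,240). The side view looks along the rack, so the vials overlap there and the swab is at (334,268). I'll swing over the rack with the wrist camera.

Request:
jog_arm(
  increments=[
    [[-0.19,-0.016,-0.03,0,0,0.027,0],[-0.19,-0.016,-0.03,0,0,0.027,0],[-0.19,-0.016,-0.03,0,0,0.027,0],[-0.19,-0.016,-0.03,0,0,0.027,0],[-0.19,-0.016,0,0,0,0.027,0],[-0.19,-0.016,0,0,0,0.027,0],[-0.19,-0.016,0,0,0,0.027,0],[-0.19,-0.016,0,0,0,0.027,0],[-0.19,-0.016,0,0,0,0.027,0],[-0.19,-0.016,0,0,0,0.027,0],[-0.19,-0.016,0,0,0,0.027,0],[-0.19,-0.016,0,0,0,0.027,0],[0,0,0,0,0,0,0]],
  ],
)

```text
clock: 2.95
tcp_pos: [0.5214, 0.1721, 0.2611]
orientation: [0.001, 0.586, 0.811, -0.0]
wrist_force: [0.3, -0.0, 0.3]
finger_gap: 0.0856
grip_force: 0.0
```

```bash
cat > b.py <<'E'
from h import *
import sys
np.set_printoptions(precision=4,suppress=True)
s=env.get_state();print(s['clock'],s['tcp_pos'],s['orientation'],s['joint_pos'],s['finger_gap'])
c=cam('wrist');save(c,sys.argv[1])
for t in ['rack','stand','swab_mid','vial_mid','capped_a_mid','probe_mid']:
    z={'swab_mid':.0615,'vial_mid':.055,'capped_a_mid':.064,'probe_mid':.0615}.get(t,0)
    print(t,[(np.round(d['uv']).astype(int).tolist(),round(d['conf'],2),atz(c,d['uv'],z)[:2].round(4).tolist()) for d in spotter.landmark_of(t,'wrist')[:5]])
E
python3 b.py w1.png; python3 -c "
import cv2
a=cv2.imread('pics/scene0.png')[165:300,205:455]
cv2.imwrite('pics/crop.png',cv2.resize(a,(750,405),interpolation=cv2.INTER_CUBIC))"
```

```text
2.95 [0.5214 0.1721 0.2611] [ 0.0007  0.5857  0.8105 -0.0004] [ 0.1735  0.2558  0.0409  1.3555 -0.0016  1.425 ] 0.08558299398396824
rack [([332, 200], 0.56, [0.5327, 0.1787])]
stand [([252, 415], 0.94, [0.525, -0.1519])]
swab_mid []
vial_mid [([258, 325], 0.8, [0.4963, 0.0344]), ([228, 248], 0.79, [0.4447, 0.1094]), ([301, 262], 0.57, [0.5191, 0.1178]), ([333, 210], 0.51, [0.5324, 0.1778])]
capped_a_mid [([333, 214], 0.71, [0.5329, 0.1766])]
probe_mid []
```

View pics/w1.png

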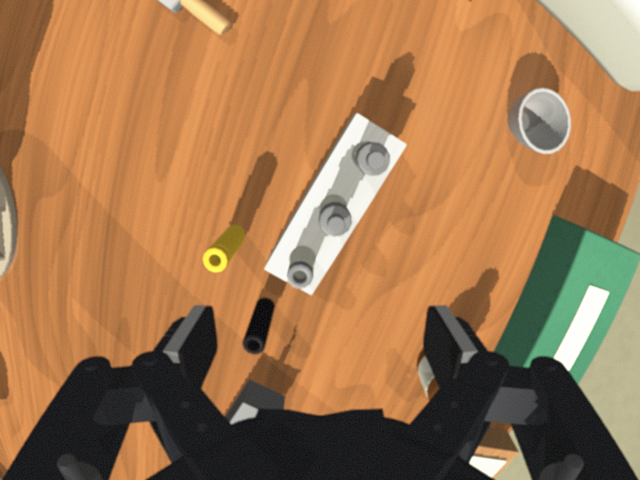

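View pics/crop.png

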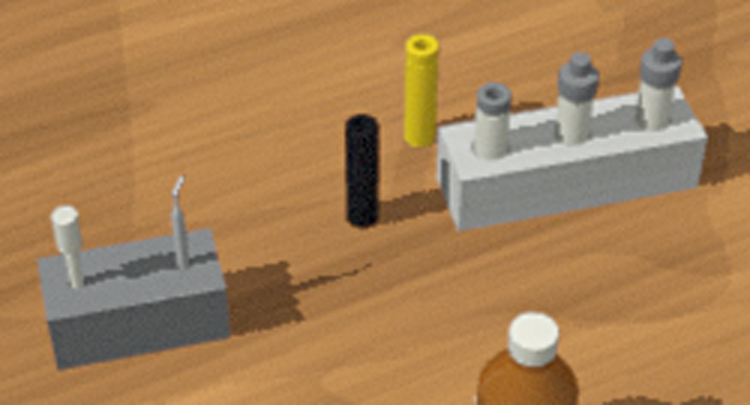

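Candidates in the wrist view are the rack-end vial at (300,272) with a hole in its grey collar, capped vials at (335,217) and (373,157), and free tubes yellow (216,260) and black (255,343). The rack-end one is meant: it is white, in the rack, with an open grey collar and no cap, and the enlarged crop confirms it at (493,97). The crop also shows the white, thick-headed swab at (65,235) and the probe at (180,225).

```bash
cat > v.py <<'E'
from h import *
np.set_printoptions(precision=4,suppress=True)
s=env.get_state();c=cam('wrist')
C=[atz(c,u,.05) for u in [(360,113),(407,146),(312,295),(265,268)]]
print(np.array(C)[:,:2]); m=np.mean(C,0);print('rack',m)
d=C[0]+C[1]-C[2]-C[3];print('row yaw from +y deg',np.degrees(np.arctan2(-d[0],d[1])),np.linalg.norm(d)/2)
u=d/np.linalg.norm(d);print('hole',m-.06*u)
g=cv2.cvtColor(c['pixels'],cv2.COLOR_RGB2GRAY)
cr=g[250:295,280:322]
h=cv2.HoughCircles(cv2.resize(cr,None,fx=4,fy=4,interpolation=cv2.INTER_CUBIC),cv2.HOUGH_GRADIENT,1,20,param1=80,param2=15,minRadius=12,maxRadius=80)
for a in (h[0][:5] if h is not None else []):
    uv=a[:2]/4+[280,250];print(uv,a[2]/4,atz(c,uv,.1))
k=c['fx']/ (c['o'][2]-.1);print('px/m',k)
cv2.imwrite('pics/rim.png',cv2.resize(c['pixels'][240:305,260:340,::-1],(800,650))[:600])
E
python3 v.py
```

```text
[[0.5233 0.2807]
 [0.5763 0.2671]
 [0.5396 0.0924]
 [0.4847 0.1051]]
rack [0.531  0.1863 0.05  ]
row yaw from +y deg -12.124700506006539 0.17915093662435
hole [0.5184 0.1277 0.05  ]
[299.875 282.125] 13.375 [0.5192 0.1228 0.1   ]
[304.125 266.875] 14.75 [0.5182 0.1377 0.1   ]
[300.375 288.625] 16.475 [0.5215 0.117  0.1   ]
[304.625 284.625] 11.475 [0.5239 0.1219 0.1   ]
[302.625 277.625] 8.45 [0.5201 0.1277 0.1   ]
px/m 1227.0944910682804
```

Request:
jog_arm(
  increments=[
    [[-0.19,-0.01,0,0,0,0.022,0],[-0.19,-0.01,0,0,0,0.022,0],[-0.19,-0.01,0,0,0,0.022,0],[-0.19,-0.01,0,0,0,0.022,0],[-0.19,-0.01,0,0,0,0.022,0],[0,0,0,0,0,0,0],[0,0,0,0,0,0,0]],
  ],
)

```text
clock: 4.05
tcp_pos: [0.5518, -0.0575, 0.2612]
orientation: [-0.0, 0.714, 0.701, 0.0]
wrist_force: [-0.6, 0.5, -0.3]
finger_gap: 0.0855
grip_force: 0.0
```

```bash
python3 b.py w2.png
```

```text
4.05 [ 0.5518 -0.0575  0.2612] [-0.0003  0.7135  0.7006  0.0001] [-0.2489  0.2675  0.0565  1.3602  0.0005  1.3401] 0.08549323587041482
rack []
stand [([295, 284], 0.8, [0.5202, -0.154])]
swab_mid [([289, 332], 0.72, [0.5169, -0.1832])]
vial_mid [([260, 122], 0.86, [0.4976, 0.0304]), ([284, 31], 0.85, [0.521, 0.1177]), ([204, 50], 0.74, [0.4449, 0.105])]
capped_a_mid []
probe_mid [([299, 274], 0.71, [0.53, -0.1176])]
```

View pics/w2.png

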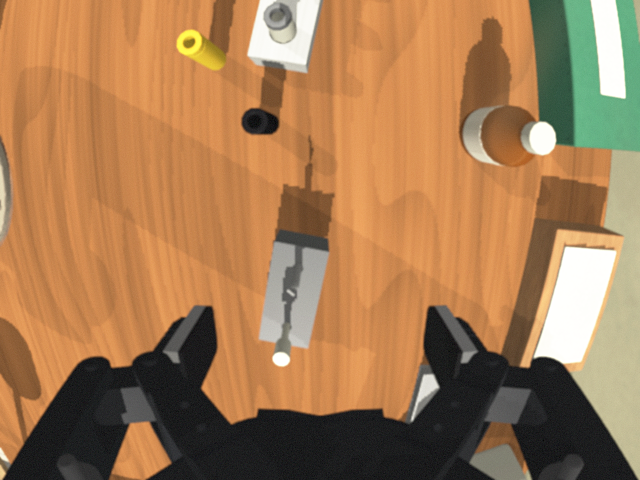

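The wrist view shows the stand, with the swab head top at (282,359), the probe at about (290,293), and the open vial's rim at (278,14). I'll get exact circle centres.

```bash
cat > m.py <<'E'
from h import *
np.set_printoptions(precision=4,suppress=True)
s=env.get_state();c=cam('wrist');im=c['pixels'];hsv=cv2.cvtColor(im,cv2.COLOR_RGB2HSV)
print('rim',atz(c,(278,14.5),.1),atz(c,(278,14.5),.1))
# bright white head
m=((hsv[...,2]>170)&(hsv[...,1]<60)).astype(np.uint8)
n,l,st,ce=cv2.connectedComponentsWithStats(m)
for i in range(1,n):
    if st[i,4]>40 and 250<ce[i][0]<330 and 300<ce[i][1]<390: print(st[i],ce[i],atz(c,ce[i],.113))
print('head uv',atz(c,(282,359),.113))
C=[atz(c,u,.05)[:2] for u in [(275,243),(329,250),(309,348),(259,340)]];print(np.array(C),np.mean(C,0))
w=spotter.cut_out('swab_mid','wrist')
for r in w[:2]:
    ys,xs=np.where(r['region']);print('seg',r['conf'],xs.min(),xs.max(),ys.min(),ys.max())
for n in ('scene','side'):
    cc=cam(n)
    for t in ('swab_mid','stand','vial_mid'):
        for r in spotter.cut_out(t,n)[:3]:
            ys,xs=np.where(r['region']);print(n,t,round(r['conf'],2),xs.min(),xs.max(),ys.min(),ys.max(),r['uv'])
big=im[220:380,240:345,::-1];top=im[0:80,250:330,::-1]
cv2.imwrite('pics/z1.png',np.hstack([cv2.resize(big,(394,600),interpolation=cv2.INTER_CUBIC),cv2.copyMakeBorder(cv2.resize(top,(400,400),interpolation=cv2.INTER_CUBIC),0,200,0,0,0)]))
E
python3 m.py
```

```text
rim [0.5204 0.1208 0.1   ] [0.5204 0.1208 0.1   ]
[ 288  269   37   80 1555] [304.3556 310.9093] [ 0.537  -0.1306  0.113 ]
[ 259  273   25   71 1151] [271.8688 312.1825] [ 0.5084 -0.1318  0.113 ]
[272 353  17  14 194] [280.2216 359.4691] [ 0.5126 -0.1823  0.113 ]
head uv [ 0.5143 -0.1817  0.113 ]
[[ 0.5065 -0.0872]
 [ 0.5602 -0.0952]
 [ 0.5372 -0.2099]
 [ 0.4817 -0.1995]] [ 0.5214 -0.148 ]
seg 0.76 273 290 324 365
scene swab_mid 0.45 223 231 235 258 [231.0, 243.2]
scene stand 0.64 218 281 242 287 [249.9, 264.0]
scene vial_mid 0.85 363 375 193 218 [370.1, 206.4]
scene vial_mid 0.65 340 351 177 213 [343.5, 194.0]
side swab_mid 0.69 328 337 256 290 [334.0, 267.0]
side swab_mid 0.24 389 419 176 238 [404.6, 208.2]
side stand 0.71 314 350 257 320 [334.1, 289.7]
side vial_mid 0.96 252 265 196 237 [257.6, 216.5]
side vial_mid 0.93 288 300 210 252 [292.9, 231.0]
side vial_mid 0.84 287 298 184 208 [292.8, 198.8]
```

View pics/z1.png

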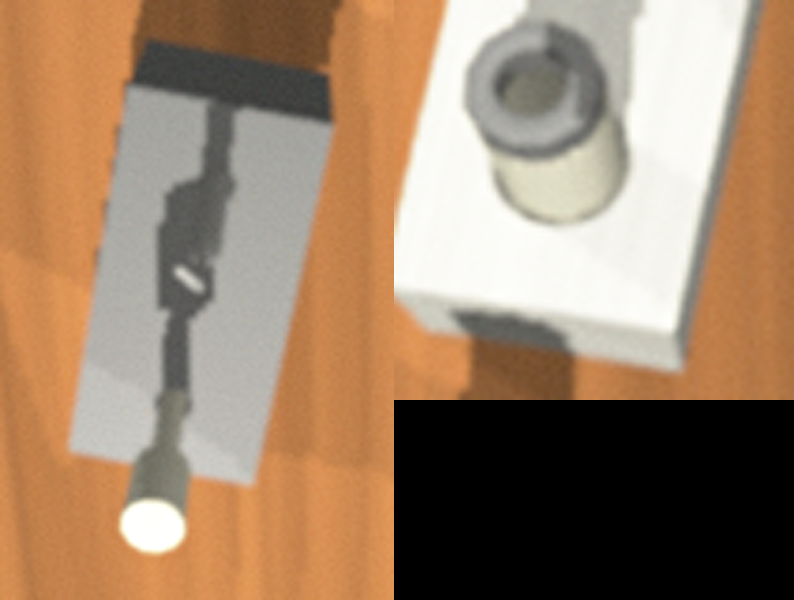

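```bash
cat > m2.py <<'E'
from h import *
np.set_printoptions(precision=4,suppress=True)
c=cam('wrist');sc=cam('scene');sd=cam('side')
for n,u in [('scene',(227.5,237.5)),('side',(333.5,260))]: print(n,'head',atz({'scene':sc,'side':sd}[n],u,.113))
print('wrist head',atz(c,(280.4,360),.113),'rim',atz(c,(278,18.2),.1))
C=[atz(c,u,.05)[:2] for u in [(273.9,243.5),(328.8,253),(307.7,349),(258.7,340.5)]];C=np.array(C);d=C[0]+C[1]-C[2]-C[3];u=d/np.linalg.norm(d)
print(C.mean(0),'len',np.linalg.norm(d)/2,'yaw',np.degrees(np.arctan2(-u[0],u[1])),'holes',C.mean(0)-.035*u,C.mean(0)+.035*u)
s=env.get_state();Rt=q2R(s['orientation'])
tip=np.array([*atz(c,(280.4,360),.113)[:2],.089]);dd=Rt.T@(tip-s['tcp_pos']);print('shift tool units',dd/.25)
np.save('/tmp/x.npy',dd)
for k in ('scene','side'): save({'scene':sc,'side':sd}[k],k+'1.png')
E
python3 m2.py
```

```text
scene head [ 0.5198 -0.1818  0.113 ]
side head [ 0.5125 -0.1861  0.113 ]
wrist head [ 0.5124 -0.1841  0.113 ] rim [0.5208 0.1161 0.1   ]
[ 0.5202 -0.1507] len 0.11521327665321192 yaw -12.234412045982458 holes [ 0.5128 -0.1849] [ 0.5277 -0.1165]
shift tool units [-0.5096 -0.1489  0.689 ]
```

Request:
jog_arm(
  increments=[
    [[-0.17,-0.05,0,0,0,0,60],[-0.17,-0.05,0,0,0,0,90],[-0.17,-0.05,0.1,0,0,0.03,90],[0,0,0.15,0,0,0.032,90],[0,0,0.15,0,0,0,90],[0,0,0.1,0,0,0,90],[0,0,0,0,0,0,90],[0,0,0,0,0,0,90]],
  ],
)

```text
clock: 5.85
tcp_pos: [0.5123, -0.1834, 0.1371]
orientation: [-0.0, 0.778, 0.628, -0.0]
wrist_force: [0.1, 0.2, -0.1]
finger_gap: 0.0553
grip_force: 0.0
```

```bash
cat > d.py <<'E'
from h import *
import sys
np.set_printoptions(precision=4,suppress=True)
s=env.get_state();Rt=q2R(s['orientation']);c=cam('wrist')
print(s['clock'],s['tcp_pos'],Rt[:,1],Rt[:,2],s['finger_gap'],s['grip_force'],s['wrist_force'])
t=np.array(eval(sys.argv[2]),float);print('target in tool mm',Rt.T@(t-s['tcp_pos'])*1000,'proj',proj(c,t),'tcp proj',proj(c,s['tcp_pos']))
save(c,sys.argv[1])
E
python3 d.py w3.png "[.5126,-.1845,.113]"
```

```text
5.85 [ 0.5123 -0.1834  0.1371] [ 0.9776 -0.2107 -0.0005] [-0.0004  0.0003 -1.    ] 0.05531714018299693 0.0 [ 0.1359  0.1558 -0.0959]
target in tool mm [-0.9722  0.513  24.0656] proj [321.3176 292.3713] tcp proj [320.2962 313.3704]
```

View pics/w3.png

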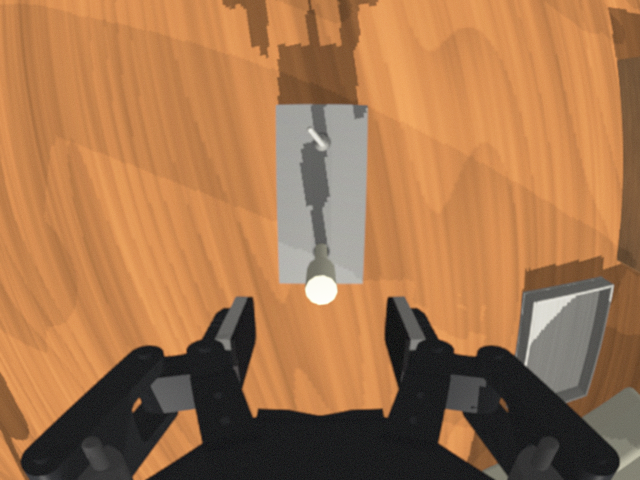

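The head top is at (321,290), centred between the pads and 3 px from the prediction. I'll descend and grip.

Request:
jog_arm(
  increments=[
    [[0,0,0.1,0,0,0,90],[0,0,0.09,0,0,0,90],[0,0,0,0,0,0,90],[0,0,0,0,0,0,255],[0,0,0,0,0,0,255],[0,0,0,0,0,0,255],[0,0,0,0,0,0,255],[0,0,0,0,0,0,255],[0,0,0,0,0,0,255]],
  ],
  force=50,
)

```text
clock: 6.8
tcp_pos: [0.5134, -0.184, 0.091]
orientation: [0.001, 0.778, 0.628, 0.001]
wrist_force: [-0.0, 0.6, 5.7]
finger_gap: 0.0141
grip_force: 48.7
```

Request:
jog_arm(
  increments=[
    [[0,0,-0.1,0,0,0,255],[0,0,-0.18,0,0,0,255],[0,0,-0.18,0,0,0,255],[0,0,-0.18,0,0,0,255],[0.1475,-0.028,0,0,0,0,255],[0.1475,-0.028,0,0,0,0,255],[0.1475,-0.028,0,0,0,0,255],[0.1475,-0.028,0,0,0,0,255],[0.1475,-0.028,0,0,0,0,255],[0.1475,-0.028,0,0,0,0,255],[0.1475,-0.028,0,0,0,0,255],[0.1475,-0.028,0,0,0,0,255],[0,0,0,0,0,0,255],[0,0,0,0,0,0,255]],
  ],
)

```text
clock: 8.2
tcp_pos: [0.5196, 0.1174, 0.2495]
orientation: [0.0, 0.777, 0.629, 0.0]
wrist_force: [-0.3, -0.2, -0.2]
finger_gap: 0.0141
grip_force: 49.2
```

```bash
python3 d.py w4.png "[.5208,.1161,.1]"; python3 - <<'E'
from h import *
a=cv2.imread('pics/w4.png')
L=[cv2.resize(a,(533,400))[:, :]]
b=cv2.resize(a[200:400,240:400],(480,600),interpolation=cv2.INTER_CUBIC)
x=[]
for n in('scene','side'):
    c=cam(n);save(c,n+'2.png');s=env.get_state()
    u,v=proj(c,[s['tcp_pos'][0],s['tcp_pos'][1],.14]).astype(int);print(n,u,v)
    x.append(cv2.resize(c['pixels'][v-50:v+50,u-50:u+50,::-1],(300,300),interpolation=cv2.INTER_CUBIC))
cv2.imwrite('pics/z2.png',np.hstack([b,np.vstack(x)]))
E
```

```text
8.2 [0.5196 0.1174 0.2495] [ 0.978  -0.2085  0.0005] [ 0.0004 -0.0003 -1.    ] 0.01407235807712405 49.16696548461914 [-0.2687 -0.2162 -0.24  ]
target in tool mm [ -1.0143   1.3459 149.4957] proj [321.8425 228.3013] tcp proj [320.2988 313.3723]
scene 368 180
side 292 169
```

View pics/z2.png

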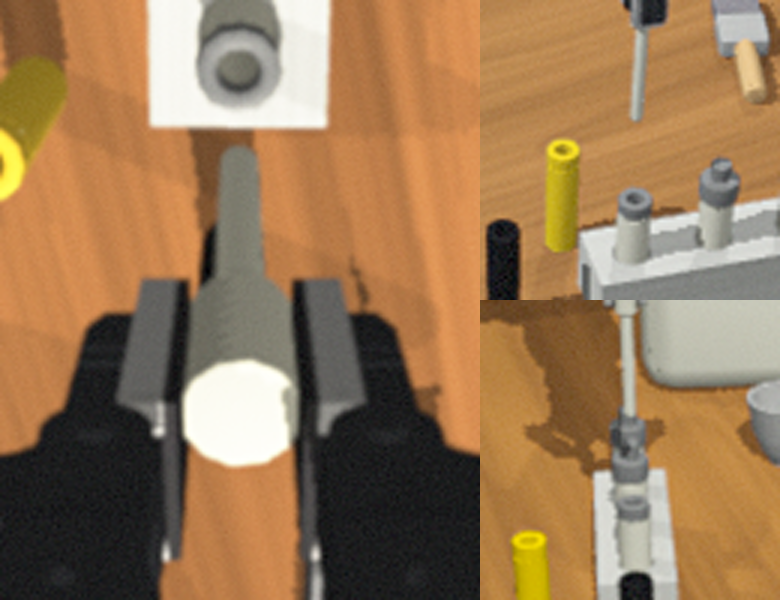

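The swab hangs straight in the jaws, with its tip at wrist pixel (319,249) and the open rim at (319.7,222.7). I'll work out both offsets in the tool frame.

```bash
cat > t.py <<'E'
from h import *
np.set_printoptions(precision=2,suppress=True)
s=env.get_state();Rt=q2R(s['orientation']);c=cam('wrist')
P=lambda p:proj(c,s['tcp_pos']+Rt@np.array(p)/1000)
for x in(0,3,4):print('tip pred',x,P([x,0,81]))
print('tip y+-4',P([0,4,75]),P([0,-4,75]),'head top',P([0,0,-22]))
I=lambda uv,z:Rt.T@(atz(c,uv,z)-s['tcp_pos'])*1000
print('rim',I((319.7,222.7),.1))
g=cv2.cvtColor(c['pixels'],cv2.COLOR_RGB2GRAY)
q=cv2.resize(g[200:250,295:345],None,fx=8,fy=8,interpolation=cv2.INTER_CUBIC)
h=cv2.HoughCircles(q,cv2.HOUGH_GRADIENT,1.5,10,param1=60,param2=20,minRadius=45,maxRadius=130)
for a in h[0][:6]:
    uv=(a[:2]+.5)/8-.5+[295,200];print(uv,a[2]/8,I(uv,.1))
# rod horizontal edges
for r in (258,265,272): print(r,g[r,305:335])
sc=cam('scene')
E
python3 t.py
```

```text
tip pred 0 [320.22 253.77]
tip pred 3 [320.22 249.24]
tip pred 4 [320.22 247.72]
tip y+-4 [326.72 256.84] [313.72 256.84] head top [320.33 340.3 ]
rim [  3.67  -0.38 149.37]
[319.03 209.41] 14.043751 [ 14.59  -0.92 149.37]
[317.34 220.09] 13.35 [  5.82  -2.28 149.37]
[317.91 209.97] 15.112499 [ 14.13  -1.82 149.37]
[319.41 219.91] 15.50625 [  5.98  -0.62 149.37]
[316.41 208.66] 15.731251 [ 15.2   -3.01 149.37]
[316.59 218.78] 12.5625 [  6.91  -2.88 149.37]
258 [108  90  83  89  84  85  86  95 109 122 124 127 121 123 119 122 121 127
 126 128 126 132 145 150 151 149 147 151 154 153]
265 [113  96  94  96  95  94  98 104 115 121 124 123 119 120 122 121 121 123
 128 129 128 139 144 151 151 149 149 148 155 151]
272 [138 111  95  93  95  92  87  97 109 126 123 124 124 117 125 121 122 126
 124 131 131 138 154 151 152 149 150 151 149 152]
```

Request:
jog_arm(
  increments=[
    [[0.012,0,0.1,0,0,0,255],[0,0,0.1,0,0,0,255],[0,0,0.032,0,0,0,255],[0,0,0,0,0,0,255],[0,0,0,0,0,0,255]],
  ],
)

```text
clock: 8.95
tcp_pos: [0.5208, 0.1192, 0.1921]
orientation: [0.0, 0.778, 0.628, 0.0]
wrist_force: [0.3, 0.2, -0.1]
finger_gap: 0.0145
grip_force: 49.2
```

```bash
python3 d.py w5.png "[.5208,.1161,.1]"; python3 - <<'E'
from h import *
s=env.get_state();Rt=q2R(s['orientation']);c=cam('wrist')
P=lambda p:proj(c,s['tcp_pos']+Rt@np.array(p)/1000)
print('tip',P([0,0,81]),P([3,0,81]),'rim axis',P([0,0,(s['tcp_pos'][2]-.1)*1000]), P([1,0,(s['tcp_pos'][2]-.1)*1000]))
a=cv2.imread('pics/w5.png')
b=cv2.resize(a[200:300,280:360],(480,600),interpolation=cv2.INTER_CUBIC)
x=[]
for n in('scene','side'):
    c=cam(n);save(c,n+'3.png')
    u,v=proj(c,[s['tcp_pos'][0],s['tcp_pos'][1],.105]).astype(int);print(n,u,v)
    x.append(cv2.resize(c['pixels'][v-25:v+25,u-25:u+25,::-1],(300,300),interpolation=cv2.INTER_CUBIC))
cv2.imwrite('pics/z3.png',np.hstack([b,np.vstack(x)]))
E
```

```text
8.95 [0.5208 0.1192 0.1921] [ 0.9774 -0.2114  0.0008] [ 0.0009  0.0001 -1.    ] 0.014496870969133444 49.16459262371063 [ 0.3441  0.2086 -0.0667]
target in tool mm [-3.1013  0.5368 92.0874] proj [321.0192 252.9544] tcp proj [320.2998 313.3697]
tip [320.21862094 253.7739541 ] [320.22030429 249.24009262] rim axis [320.21064064 248.30705434] [320.21115531 246.86016046]
scene 369 193
side 293 183
```

View pics/z3.png

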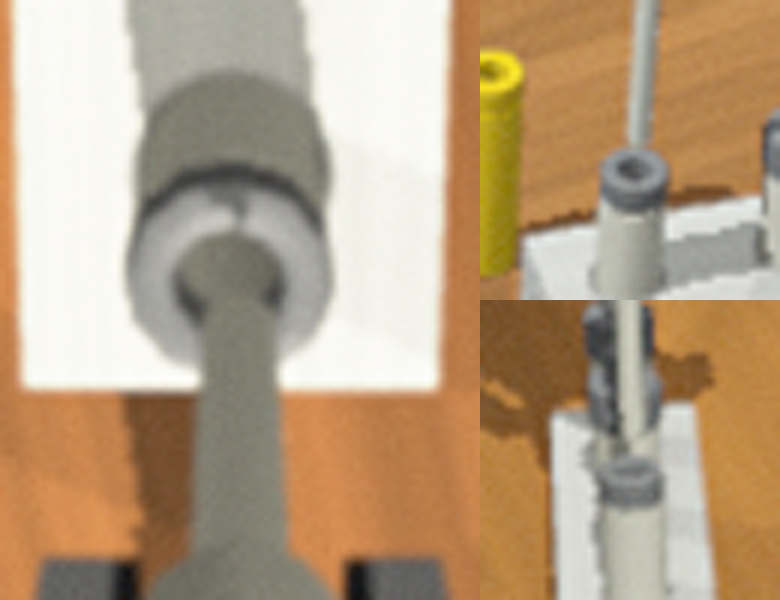

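The tip is at (319.7,249.5) against a rim centre of about (318.3,247) in the wrist crop, and the scene and side crops agree within about 1.5 mm. I'll feel the way in slowly.

Request:
jog_arm(
  increments=[
    [[0.002,-0.001,0.016,0,0,0,255],[0,0,0.016,0,0,0,255],[0,0,0.01,0,0,0,255],[0,0,0.008,0,0,0,255],[0,0,0.008,0,0,0,255],[0,0,0.006,0,0,0,255],[0,0,0,0,0,0,255]],
  ],
)

```text
clock: 9.85
tcp_pos: [0.5201, 0.1202, 0.1749]
orientation: [-0.0, 0.778, 0.628, -0.0]
wrist_force: [-0.7, 0.6, -0.3]
finger_gap: 0.0142
grip_force: 49.2
```

Request:
jog_arm(
  increments=[
    [[0,0,0.02,0,0,0,255],[0,0,0.02,0,0,0,255],[0,0,0.02,0,0,0,255],[0,0,0.02,0,0,0,255],[0,0,0,0,0,0,255]],
  ],
)

```text
clock: 10.35
tcp_pos: [0.5196, 0.1201, 0.1542]
orientation: [-0.001, 0.778, 0.628, -0.001]
wrist_force: [-0.3, -0.4, -0.5]
finger_gap: 0.0141
grip_force: 49.2
```

```bash
python3 - <<'E'
from h import *
s=env.get_state();print(s['tcp_pos'],s['wrist_force'])
c=cam('wrist');b=cv2.resize(c['pixels'][200:300,280:360,::-1],(480,600),interpolation=cv2.INTER_CUBIC)
x=[]
for n in('scene','side'):
    c=cam(n)
    u,v=proj(c,[s['tcp_pos'][0],s['tcp_pos'][1],.105]).astype(int)
    x.append(cv2.resize(c['pixels'][v-25:v+25,u-25:u+25,::-1],(300,300),interpolation=cv2.INTER_CUBIC))
cv2.imwrite('pics/z4.png',np.hstack([b,np.vstack(x)]))
E
```

```text
[0.51958023 0.12014724 0.15417868] [-0.30694798 -0.35196701 -0.46902867]
```

View pics/z4.png

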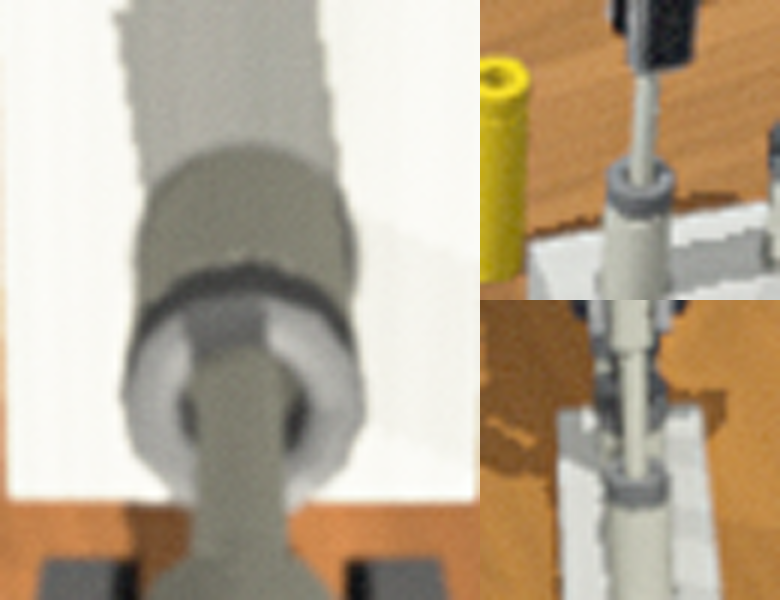

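The rod is inside the opening and centred in all three crops. I'll push it home.

Request:
jog_arm(
  increments=[
    [[0,0,0.04,0,0,0,255],[0,0,0.04,0,0,0,255],[0,0,0.04,0,0,0,255],[0,0,0.04,0,0,0,255],[0,0,0.016,0,0,0,255],[0,0,0.008,0,0,0,255],[0,0,0.008,0,0,0,255],[0,0,0,0,0,0,255],[0,0,0,0,0,0,255],[0,0,0,0,0,0,255]],
  ],
)

```text
clock: 11.5
tcp_pos: [0.5205, 0.1203, 0.1076]
orientation: [0.0, 0.778, 0.628, 0.0]
wrist_force: [-0.4, -0.3, -0.4]
finger_gap: 0.0144
grip_force: 49.2
```

Request:
jog_arm(
  increments=[
    [[0,0,0.006,0,0,0,255],[0,0,0.006,0,0,0,255],[0,0,0,0,0,0,255],[0,0,0,0,0,0,255],[0,0,0,0,0,0,255]],
  ],
)

```text
clock: 12.0
tcp_pos: [0.5218, 0.1204, 0.1062]
orientation: [0.001, 0.778, 0.628, 0.002]
wrist_force: [0.0, -0.9, 8.8]
finger_gap: 0.0142
grip_force: 50.1
```

Request:
jog_arm(
  increments=[
    [[0,0,0,0,0,0,90],[0,0,0,0,0,0,90],[0,0,0,0,0,0,90],[0,0,0,0,0,0,90],[0,0,0,0,0,0,90],[0,0,0,0,0,0,90]],
  ],
)

```text
clock: 12.6
tcp_pos: [0.5201, 0.1202, 0.104]
orientation: [-0.0, 0.778, 0.628, -0.0]
wrist_force: [-0.1, 0.6, 0.9]
finger_gap: 0.055
grip_force: 0.0
```

```bash
python3 - <<'E'
from h import *
s=env.get_state();print(s['tcp_pos'],s['wrist_force'],s['finger_gap'])
Rt=q2R(s['orientation']);c=cam('wrist')
print('head top pred',proj(c,[*s['tcp_pos'][:2],.128]))
m=cv2.inRange(cv2.cvtColor(c['pixels'],cv2.COLOR_RGB2HSV),(0,0,215),(180,60,255))
n,l,st,ce=cv2.connectedComponentsWithStats(m)
for i in range(1,n):
    if st[i,4]>150: print(st[i],ce[i])
b=cv2.resize(c['pixels'][150:450,200:440,::-1],(480,600))
x=[]
for k in('scene','side'):
    c=cam(k)
    u,v=proj(c,[s['tcp_pos'][0],s['tcp_pos'][1],.105]).astype(int)
    x.append(cv2.resize(c['pixels'][v-25:v+25,u-25:u+25,::-1],(300,300),interpolation=cv2.INTER_CUBIC))
cv2.imwrite('pics/z5.png',np.hstack([b,np.vstack(x)]))
E
```

```text
[0.52008705 0.12021864 0.10401766] [-0.09834608  0.55771064  0.89902025] 0.0550490420774039
head top pred [320.30835709 343.09146081]
[365   0   9  39 220] [370.02727273  17.1       ]
[ 266   49   32  267 6419] [279.82349276 185.59915875]
[ 336   75   36  241 5445] [353.68282828 206.89164371]
[ 302  323   41   35 1127] [321.92014197 340.14463177]
[  0 399  26  60 268] [ 12.92164179 431.54850746]
[621 445  19  35 337] [632.91988131 467.20474777]
```

View pics/z5.png

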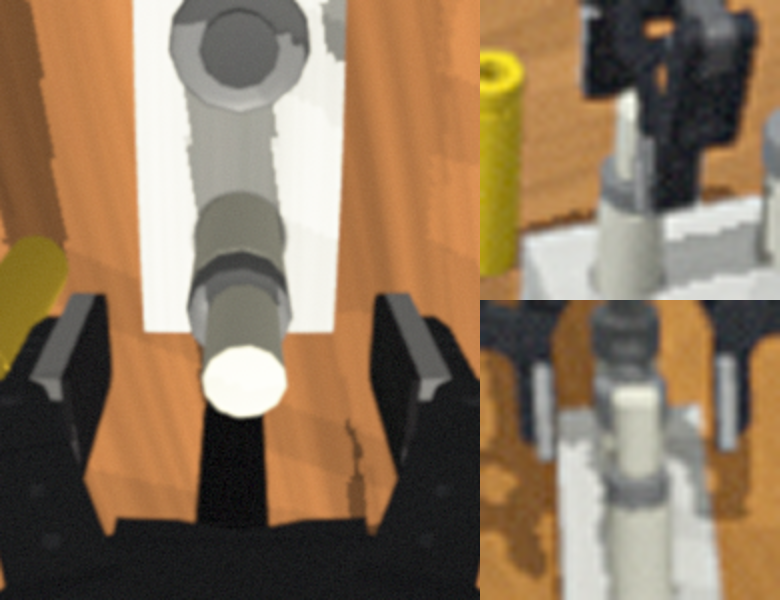

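The swab head sits flush on the collar, its top at wrist pixel (322,340). I'll go down around the vial and grip it.

Request:
jog_arm(
  increments=[
    [[0,0,0,0,0,0,110],[0,0,0.06,0,0,0,110],[0,0,0.06,0,0,0,110],[0,0,0.04,0,0,0,110],[0,0,0.008,0,0,0,110],[0,0,0,0,0,0,110],[0,0,0,0,0,0,255],[0,0,0,0,0,0,255],[0,0,0,0,0,0,255],[0,0,0,0,0,0,255],[0,0,0,0,0,0,255],[0,0,0,0,0,0,255]],
  ],
  force=70,
)

```text
clock: 13.95
tcp_pos: [0.5208, 0.1203, 0.063]
orientation: [0.0, 0.778, 0.628, 0.001]
wrist_force: [-1.0, 0.0, 6.2]
finger_gap: 0.0219
grip_force: 68.8
```

Request:
jog_arm(
  increments=[
    [[0,0,-0.03,0,0,0,255],[0,0,-0.06,0,0,0,255],[0,0,-0.08,0,0,0,255],[0,0,-0.08,0,0,0,255],[0,0,-0.1,0,0,0,255],[0,0,-0.12,0,0,0,255],[0,0,-0.12,0,0,0,255],[0,0,-0.12,0,0,0,255],[0,0,-0.12,0,0,0,255],[0,0,-0.1,0,0,0,255],[0,0,0,0,0,0,255],[0,0,0,0,0,0,255]],
  ],
)

```text
clock: 15.15
tcp_pos: [0.5203, 0.1202, 0.2949]
orientation: [0.0, 0.778, 0.628, 0.0]
wrist_force: [-0.1, -0.2, -0.9]
finger_gap: 0.0224
grip_force: 68.9
```

```bash
python3 - <<'E'
from h import *
np.set_printoptions(precision=3,suppress=True)
s=env.get_state();print(s['joint_pos'],s['tcp_pos'],s['finger_gap'],s['grip_force'])
for k in('wrist','scene','side'):
    c=cam(k)
    for t in('vial_mid','swab_mid'):
        print(k,t,[(np.round(d['uv']).tolist(),round(d['conf'],2)) for d in spotter.landmark_of(t,k)[:4]])
    x,y,z=s['tcp_pos'];print('pred vial',proj(c,[x,y,z-.008]),'swab',proj(c,[x,y,z+.0135]))
E
```

```text
[0.077 0.223 0.079 1.427 0.    1.86 ] [0.52  0.12  0.295] 0.02238173800792891 68.88938154559582
wrist vial_mid [([320.0, 309.0], 0.95), ([253.0, 232.0], 0.86)]
wrist swab_mid []
pred vial [320.276 305.132] swab [320.344 329.063]
scene vial_mid [([324.0, 222.0], 0.95), ([374.0, 121.0], 0.72), ([344.0, 194.0], 0.55)]
scene swab_mid []
pred vial [374.612 116.223] swab [375.349 105.763]
side vial_mid [([295.0, 232.0], 0.88), ([288.0, 101.0], 0.67), ([259.0, 218.0], 0.67), ([291.0, 187.0], 0.41)]
side swab_mid [([289.0, 89.0], 0.66), ([492.0, 346.0], 0.57)]
pred vial [289.057 100.477] swab [288.571  89.649]
```

Request:
jog_arm(
  increments=[
    [[0,0,0,-0.01,0,0,255],[0,0,0,-0.02,0,0,255],[0,0,0,-0.02,0,0,255],[0,0,0,-0.02,0,0,255],[0,0,0,-0.02,0,0,255],[0,0,0,-0.02,0,0,255],[0,0,0,-0.02,0,0,255],[0,0,0,-0.02,0,0,255],[0,0,0,-0.02,0,0,255],[0,0,0,-0.02,0,0,255],[0,0,0,-0.02,0,0,255],[0,0,0,-0.02,0,0,255],[0,0,0,-0.02,0,0,255],[0,0,0,0,0,0,255],[0,0,0,0,0,0,255],[0,0,0,0,0,0,255],[0,0,0,0,0,0,255],[0,0,0,0,0,0,255]],
  ],
)

```text
clock: 17.4
tcp_pos: [0.5209, 0.1201, 0.2953]
orientation: [0.298, 0.719, 0.58, 0.24]
wrist_force: [0.8, 0.2, 0.1]
finger_gap: 0.0221
grip_force: 68.9
```

```bash
python3 - <<'E'
from h import *
np.set_printoptions(precision=3,suppress=True)
s=env.get_state();Rt=q2R(s['orientation']);p=s['tcp_pos'];z=Rt[:,2]
print(s['clock'],p,'tilt',np.degrees(np.arccos(-z[2])),z,s['finger_gap'],s['grip_force'],np.abs(s['qvel']).max())
for k in('wrist','scene','side'):
    c=cam(k)
    for t in('vial_mid','swab_mid'):
        print(k,t,[(np.round(d['uv']).tolist(),round(d['conf'],2)) for d in spotter.landmark_of(t,k)[:4]])
    print('pred vial',proj(c,p+.008*z),'swab',proj(c,p-.0135*z))
    for r in spotter.cut_out('swab_mid',k)[:2]: print('cut',r['uv'],r['conf'],r['region'].sum())
    for h in (-.037,-.065): print('head end',h,proj(c,p+h*z))
    if k=='wrist':
        m=cv2.inRange(cv2.cvtColor(c['pixels'],cv2.COLOR_RGB2HSV),(0,0,150),(180,60,255))[300:420,270:370]
        n,l,st,ce=cv2.connectedComponentsWithStats(m)
        for i in range(1,n):
            if st[i,4]>100: print(st[i],ce[i]+[270,300])
E
```

```text
17.4 [0.521 0.12  0.295] tilt 45.0051067735765 [ 0.691 -0.149 -0.707] 0.02206749443509715 68.945775157772 0.00862998554569979
wrist vial_mid [([146.0, 311.0], 0.89), ([321.0, 309.0], 0.67), ([70.0, 271.0], 0.66)]
wrist swab_mid []
pred vial [321.976 304.726] swab [322.233 328.555]
cut [314.0, 380.7] 0.58 3314
head end -0.037 [322.591 362.516]
head end -0.065 [323.166 418.895]
scene vial_mid [([377.0, 121.0], 0.95), ([325.0, 221.0], 0.91), ([345.0, 194.0], 0.83)]
scene swab_mid [([507.0, 257.0], 0.29)]
pred vial [375.788 116.776] swab [373.702 104.836]
head end -0.037 [371.421  91.771]
head end -0.065 [368.699  76.184]
side vial_mid [([296.0, 232.0], 0.82), ([289.0, 100.0], 0.72), ([259.0, 219.0], 0.72)]
side swab_mid [([283.0, 88.0], 0.59)]
pred vial [292.173  98.973] swab [283.987  91.638]
cut [270.1, 77.7] 0.61 126
head end -0.037 [274.885  83.482]
head end -0.065 [263.824  73.571]
```

```bash
python3 -c "
from workcell import ticket
print(ticket.hand_in())"
```

```text
the job is handed in; nothing more can be done
None
```

I handed in at about 17.5 s, though no verdict came back: the open vial is held still in the gripper at 45°, its middle about 29 cm above the bench, with the swab home on its rim; I viewed 11 pictures, one over the limit of 10.

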